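Flip the status flag of the full curing tray

TASK

One of the two curing trays is full: all four of its places hold a black casting. Flip the status flag on that tray right over its hinge with a fingertip, so that it lies flat on the other side and shows its other face (the one with the solid disc). Only push the flag, never pinch it between the fingers; do not lift or shift the castings or the loose things on the bench, and leave the other tray's flag as it is.

Things in the scene. Friction and masses are not known exactly. Their poses are not given: they have to be found in the camera images.
- tray_full: the full curing tray: steel rim, brown liner, 270 mm (its x) by 200 mm (its y), rim 33 mm high, fixed to the bench; four black castings in two rows of two. Origin under its centre on the bench; +x points away from the robot, z up; turned up to 15 degrees. Its flag stands on the middle of its near (-x) rim: a leaf hinged on top of a 14 mm square steel post.
- flag_full_hinge (a point): middle of the hinge pin of the full tray's flag, 145 mm to the robot's side of the tray's centre, 120 mm above the bench. Its x axis is the hinge line (the tray's x, level), z up, y to the side on which the leaf starts. Round the pin: a saddle 64 mm along the hinge line, 16 mm to each side, top 8 mm below the pin, and end cheeks 3 mm thick, up to 6 mm above it.
- flag_full_edge (a point): middle of the free edge of the full tray's flag leaf, 80 mm from the hinge line; it moves with the leaf
- flag_full (a joint): angle of the full tray's leaf (rad), 0 to pi. 0: level, out to the tray's +y side; pi/2: upright; pi: level on the -y side, against its stop. Starts between 0 and 0.25. The leaf is 56 mm along the hinge line and 6 mm thick (edges 3 mm), about 65 g; below it is only the tray. The hinge is stiff: the leaf stays at any angle where it is left and takes 1 to 2 N at its free edge to turn.
- flag_full_ringface: face plate with an open ring mark, which starts uppermost; 48 by 52 mm, 1.5 mm thick; origin in the middle of its back, 48 mm from the hinge line, z out of the face
- flag_full_discface: face plate with a solid disc mark on the other side of the leaf, which starts underneath and must end uppermost; 48 by 52 mm, 1.5 mm thick; origin in the middle of its back, 48 mm from the hinge line, z out of the face
- tray_part: the other tray, alike in every way but with castings only in the two far places; the two near places are empty
- flag_part_hinge (a point): middle of the hinge pin of the other tray's flag, 145 mm to the robot's side of the tray's centre, 120 mm above the bench. Its x axis is the hinge line (the tray's x, level), z up, y to the side on which the leaf starts. Round the pin: a saddle 64 mm along the hinge line, 16 mm to each side, top 8 mm below the pin, and end cheeks 3 mm thick, up to 6 mm above it.
- flag_part_edge (a point): middle of the free edge of the other tray's flag leaf, 80 mm from the hinge line; it moves with the leaf
- casting_full0: black casting of four linked rings in the full tray, 66 by 66 mm, 15 mm high, loose, on the liner 10 mm above the bench; origin under its centre
- casting_full1: black casting of four linked rings in the full tray, 66 by 66 mm, 15 mm high, loose, on the liner 10 mm above the bench; origin under its centre
- casting_full2: black casting of four linked rings in the full tray, 66 by 66 mm, 15 mm high, loose, on the liner 10 mm above the bench; origin under its centre
- casting_full3: black casting of four linked rings in the full tray, 66 by 66 mm, 15 mm high, loose, on the liner 10 mm above the bench; origin under its centre
- casting_part0: black casting of four linked rings in the other tray, 66 by 66 mm, 15 mm high, loose, on the liner 10 mm above the bench; origin under its centre
- casting_part1: black casting of four linked rings in the other tray, 66 by 66 mm, 15 mm high, loose, on the liner 10 mm above the bench; origin under its centre
- hardener: white bottle with a black cap, 60 mm across, 130 mm high, loose on the bench; origin under its centre
- cup: grey mixing cup, 72 mm across, 70 mm high, loose on the bench; origin under its centre
- wrench: steel wrench, 160 mm long, lying loose on the bench between the robot and the trays; origin under its middle
- flag_part (a joint): angle of the other tray's flag leaf, which is built alike; starts between 0 and about 0.25 and must stay as it is

How it is judged (in metres and radians):
At the end, for the whole second after the job is handed in: the full tray's flag lies level on the other side of its hinge, disc face up (leaf within 0.08 rad of its stop, at rest); the other flag's edge is within 8 mm, and every casting, the bottle, the cup and the wrench within 10 mm, of where they started (value of joint flag_full above 3.06 rad and velocity of joint flag_full below 0.05 rad/s and angle between flag_full_discface's own z axis and vertical below 0.1 rad and distance of flag_part_edge from where it was at the start of the episode below 0.008 m and distance of each of casting_full0, casting_full1, casting_full2, casting_full3, casting_part0, casting_part1, hardener, cup, wrench from where it was at the start of the episode below 0.01 m); the robot touches nothing.
It fails at once if the flag is pinched: the fingers press on both of its faces at once (contact force between the fingers and flag_full_ringface above 1 N and contact force between the fingers and flag_full_discface above 1 N).
It fails at once if the other tray's flag is turned (distance of flag_part_edge from where it was at the start of the episode above 0.012 m).
It fails at once if a casting is lifted or shifted (distance of any of casting_full0, casting_full1, casting_full2, casting_full3, casting_part0, casting_part1 from where it was at the start of the episode above 0.015 m).
It fails at once if the bottle, cup or wrench is lifted or shifted (distance of any of hardener, cup, wrench from where it was at the start of the episode above 0.02 m).
It also fails if it takes over 42 s, if anything falls off the work surface, if the arm or the gripper's body presses on something with over 40 N, if the wrist force passes 120 N, or if a joint passes its speed limit or range.

ROBOT

A 6-joint arm with a two-finger parallel gripper is mounted at the origin on the work surface. World frame = base frame: x ahead of the robot, y to its left, z up, the work surface at z = 0. Lengths are in m, angles in degrees, forces in N, time in s.
With the tool pointing down it reaches from about 0.35 to 0.875 m from the base axis. Payload 4.2 kg.
Tool frame: the origin (TCP) lies on the centre line of the jaws, within the pads' length; the fingertips stand 19 mm ahead of it and the grasp point (between the pads) is the TCP; x points along the fingers, y is the direction in which the jaws open and shut, and the axes are right-handed (so a half turn about x gives the same grasp; the last joint's range is limited). The gripper opens to 87 mm and grips with 3 to 60 N. Pads are 19 mm wide; open, the fingers measure 117 mm over their backs; the gripper's body (75 mm by 190 mm) begins 51 mm behind the grasp point.
Start: joints at [86.494, 22.042, 0.453, 0, -68.411, -14.817], TCP at [0.196, 0.593, 0.242] pointing down, gripper open.
Joint ranges: [-179.83, 179.83], [-69.29, 118.12], [-61.27, 80.66], [-181.25, 117.63], [-171.15, -9.14], [-177.46, 177.46]. Speed limits (degrees/s): [159.86, 159.86, 180, 180, 180, 180].

INTERFACE

Orientations are given as a 3x3 rotation matrix whose columns are the frame's x, y, z axes.
In Python, from station import * gives the robot as it stands.
- The arm moves only by the shell command python3 -m creep 'ROWS'. ROWS is JSON, a list of rows, each a list of 5 numbers: the opening, from 0 (shut) to 1 (fully open), then the shift along the world's x, y, z in mm, then the turn about the world's z in rad. In form: [[jaw, x, y, z, turn], ...]. A call has exactly 8 rows; each row is the pose to reach, as a shift and turn from the pose measured when the call began; what a row does not reach only later rows make up. A row lasts 1/10 s, in which the tool goes at most 50 mm and 8.59 degrees, less where a joint would pass 70% of its speed; a pose out of reach is approached as far as the arm can. A call with a gripper value outside its range is refused whole. The fingers move at their own pace and stop on an object; the grip force is fixed at half the most. Time passes only in rows, so rows that repeat a pose let the fingers close, or fill a call up. It gives the time, the measured TCP pose, the force and the opening at its end, in the units of the state.
- sense(): the state, without advancing time (a new reading comes with each control period).
- capture(name): name is "side" or "top" or "wrist"; returns a dict with "image" (480x640x3 uint8, blue, green, red), "z_map" (480x640 float32, m along the optical axis (not along the pixel's ray), 0 where there is no reading), "mtx" (3x3 intrinsics, pixels), "k1" (the pictures are not rectified: a ray, as slopes to the right and down, at radius r is drawn at 1 + k1 r^2 times it, then the intrinsics apply), "eye" and "attitude" of the camera in the world. Camera axes: x right, y up, looking along -z (the intrinsics and any distortion apply to the point x, -y, -z); pixel columns grow to the right and rows downward; lengths in m; the calibration is good to about 2 mm. A picture is of the moment at which its call begins.
- finish_job(): hands the job in, once; it reports no verdict.
Trained networks look in a picture, given as the dict that the camera call returned (one of the last four; its "shot" number tells which), for a name from the list of things; names that differ only in an ending like _2 or _b are one class to them, and where a whole thing is asked for, a point or a joint stands for the part that bears it (a point fixed in the world has none). Each returns a list of dicts, best first, with "confidence" (0 to 1); they miss things now and then, are a little off and sometimes report something else, mostly with a low value. They report only what shows in the picture. A call takes as long as a camera call.
- look_for(picture, thing): "box" ([left, top, right, bottom] in pixels, round what is visible of it).
- mark_of(picture, thing): "centre" ([column, row] in pixels: a listed point, or the origin of a listed thing).
The state is a dict: "time_s": time; "joints": joint angles; "joint_velocities": joint speeds; "effort": joint torques, N m; "tcp_pos": TCP position; "ee_rot": TCP orientation; "wrist_force": force on the tool from outside, world axes, zero at the start; "moment": the same for the moment, N m; "gripper_width": opening from 0.0 (shut) to 1.0 (fully open).
Only numpy, scipy, OpenCV 4.12 (cv2) and the standard library are available. Lean on these libraries where they do the work, as an engineer would, in place of code of your own. Each camera call takes 0.05 s, during which the arm holds its last target.

## Working session

There is one attempt and no reset: what is moved stays moved. The work goes in short steps, Python scripts to look and compute and a shell command to move; the robot and the scene stay as the last step left them, time stands still between calls to the robot, and variables do not carry over. Pictures are saved under pics/ and viewed, and the job is handed in when it is done.

```bash
mkdir -p pics
python3 - <<'E'
from station import *
import cv2
s=sense();print(s)
for n in ["side","top","wrist"]:
    c=capture(n);cv2.imwrite(f"pics/{n}0.png",c["image"]);print(n,c["mtx"],c["k1"],c["eye"],c["attitude"])
E
```

```text
{'time_s': 0.0, 'joints': array([ 8.64921691e+01,  2.20914734e+01,  3.80034214e-01, -3.01871176e-02,
       -6.84110580e+01, -1.48151155e+01]), 'joint_velocities': array([ 0.10273005, -0.00146668, -0.0739932 , -0.05788724, -0.15967161,
        0.03988677]), 'effort': array([ 7.24726960e-04, -3.90668857e+01,  1.87406051e+01,  4.22004506e+00,
        1.08558498e-02, -1.98687449e-04]), 'tcp_pos': array([0.19629631, 0.59278268, 0.24045069]), 'ee_rot': array([[-6.19795083e-04, -3.14556508e-01, -9.49238547e-01],
       [-2.10395091e-03, -9.49236218e-01,  3.14557110e-01],
       [-9.99997595e-01,  2.19211225e-03, -7.34795099e-05]]), 'wrist_force': array([-0.81019638,  0.18251276,  0.45129643]), 'moment': array([-0.02499441, -0.02635819, -0.03833579]), 'gripper_width': 1.0007161623928547}
side [[511.83081926   0.         315.73966723]
 [  0.         511.83081926 231.57289181]
 [  0.           0.           1.        ]] 0.03258994101380432 [ 0.5009556  -0.99563879  0.85029732] [[ 0.99853092  0.01968916 -0.05048117]
 [-0.05207674  0.60606557 -0.7937081 ]
 [ 0.01496745  0.79517097  0.60620055]]
top [[525.92609601   0.         324.58661394]
 [  0.         525.92609601 240.6800909 ]
 [  0.           0.           1.        ]] 0.0452253487031733 [ 0.37759048 -0.00353375  1.34020567] [[ 2.60537817e-03  9.87070105e-01 -1.60267960e-01]
 [-9.99902144e-01  3.68621772e-04 -1.39845025e-02]
 [-1.37446061e-02  1.60288711e-01  9.86974475e-01]]
wrist [[402.31925972   0.         318.56164191]
 [  0.         402.31925972 240.24735896]
 [  0.           0.           1.        ]] -0.05387819450103324 [0.26193818 0.57242872 0.3852645 ] [[-0.31558262  0.91828006  0.2391011 ]
 [-0.94889458 -0.30608509 -0.07688297]
 [ 0.00258518 -0.25114467  0.96794611]]
```

View pics/side0.png

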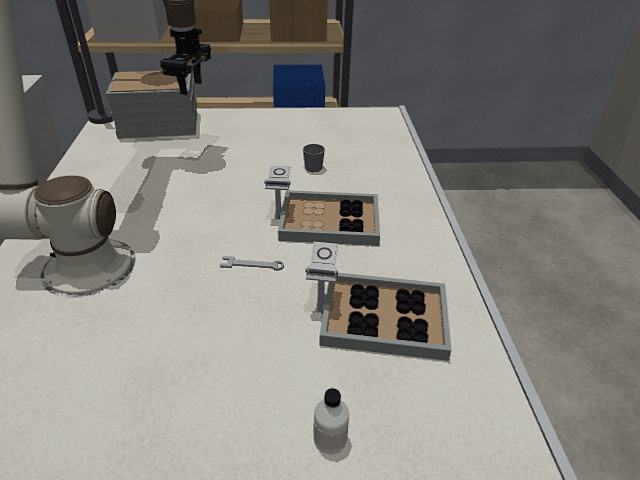

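View pics/top0.png

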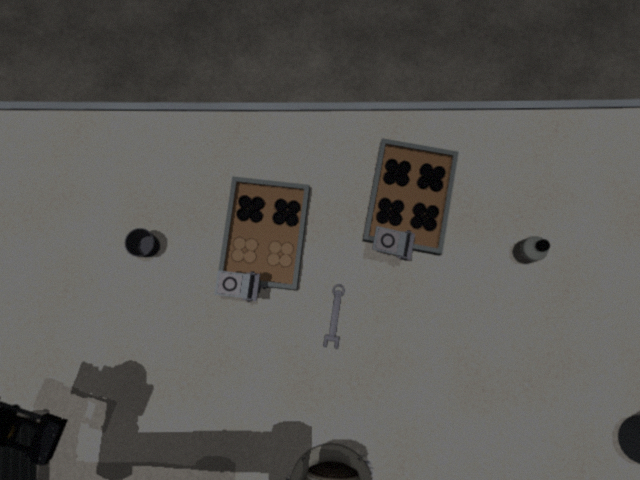

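View pics/wrist0.png

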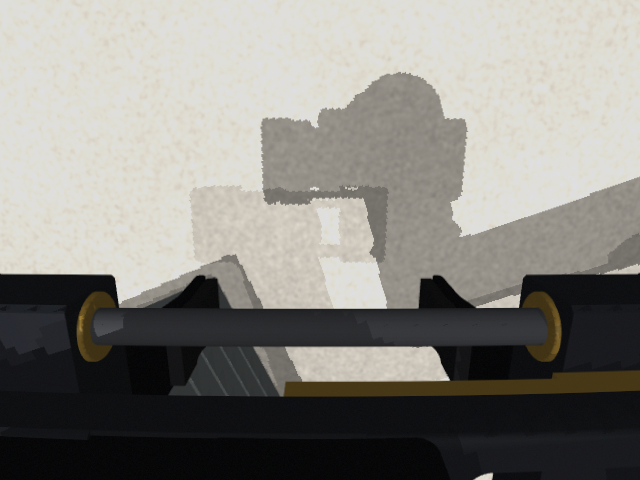

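The full tray is the right-hand one in the top view, at about (410,195), with its flag at (393,242). The side view shows it at (385,310), with the flag at (323,258). Next I measure.

```bash
cat > h.py <<'E'
from station import *
import numpy as np, cv2
def ray(c,px):
    d=(np.array(px,float)-[c["mtx"][0,2],c["mtx"][1,2]])/c["mtx"][0,0]
    u=d.copy()
    for _ in range(20): u=d/(1+c["k1"]*(u@u))
    return np.array([u[0],-u[1],-1.])
def pt(c,px,z=None):
    r=ray(c,px); 
    if z is None:
        q=np.round(px).astype(int); p=c["z_map"][q[1]-1:q[1]+2,q[0]-1:q[0]+2]; z=np.median(p[p>0])
    return c["eye"]+c["attitude"]@(r*z)
def at(c,px,h):
    w=c["attitude"]@ray(c,px); return c["eye"]+w*(h-c["eye"][2])/w[2]
def tri(cs,ps):
    A=np.zeros((3,3));b=np.zeros(3)
    for c,p in zip(cs,ps):
        w=c["attitude"]@ray(c,p);w/=np.linalg.norm(w);M=np.eye(3)-np.outer(w,w);A+=M;b+=M@c["eye"]
    return np.linalg.solve(A,b)
def cloud(c):
    H,W=c["z_map"].shape
    v,u=np.mgrid[0:H,0:W]
    p=cv2.undistortPoints(np.stack([u.ravel(),v.ravel()],1).astype(np.float64)[:,None],c["mtx"],np.array([c["k1"],0,0,0.]))[:,0]
    z=c["z_map"].ravel()
    P=np.stack([p[:,0]*z,-p[:,1]*z,-z],1)@c["attitude"].T+c["eye"]
    P[z==0]=np.nan
    return P.reshape(H,W,3)
E
python3 - <<'E'
from h import *
np.set_printoptions(precision=4,suppress=True)
s=capture("side");t=capture("top")
for n in ["tray_full","tray_part","flag_full_hinge","flag_full_edge","flag_full_ringface","flag_part_hinge","flag_part_edge","hardener","cup","wrench"]:
    a=mark_of(s,n);b=mark_of(t,n)
    print(n,[(np.round(x["centre"]),round(x["confidence"],2)) for x in a[:2]],[(np.round(x["centre"]),round(x["confidence"],2)) for x in b[:2]])
    if a and b: print("   ",tri([s,t],[a[0]["centre"],b[0]["centre"]]))
for c,nm in((s,"side"),(t,"top")):
    P=cloud(c).reshape(-1,3)
    ok=(abs(P[:,0]-.5)<.12)&(abs(P[:,1]+.13)<.12)&(P[:,2]>.09)&(P[:,2]<.2)
    Q=P[ok]; print(nm,len(Q),Q.min(0),Q.max(0),Q.mean(0))
    np.save(f"{nm}.npy",Q)
    ok=(P[:,0]>.2)&(P[:,0]<1)&(P[:,1]<.5)&(P[:,2]>.09)&(P[:,2]<.2)
    Q=P[ok];
    for k in range(-50,50,5):
        m=(Q[:,1]*100>=k)&(Q[:,1]*100<k+5)
        if m.sum():print(k,m.sum(),Q[m].min(0),Q[m].max(0))
E
```

```text
tray_full [(array([384., 319.]), 0.76)] [(array([408., 200.]), 0.69)]
    [ 0.7078 -0.2042 -0.008 ]
tray_part [(array([328., 221.]), 0.76)] [(array([266., 232.]), 0.61)]
    [ 0.6144  0.1677 -0.0005]
flag_full_hinge [(array([320., 272.]), 0.6), (array([351., 229.]), 0.27)] [(array([404., 242.]), 0.65), (array([285., 215.]), 0.17)]
    [ 0.5696 -0.1732  0.1147]
flag_full_edge [(array([324., 246.]), 0.58), (array([250., 264.]), 0.39)] [(array([149., 246.]), 0.67), (array([372., 236.]), 0.58)]
    [ 0.6443  0.6306 -0.4629]
flag_full_ringface [(array([324., 253.]), 0.83)] [(array([387., 241.]), 0.75), (array([334., 314.]), 0.74)]
    [ 0.5735 -0.132   0.1297]
flag_part_hinge [(array([274., 182.]), 0.91), (array([328., 221.]), 0.41)] [(array([250., 289.]), 0.81)]
    [0.4621 0.1865 0.1199]
flag_part_edge [(array([278., 168.]), 0.9), (array([312., 165.]), 0.66)] [(array([218., 281.]), 0.59)]
    [0.4763 0.2618 0.1174]
hardener [(array([332., 439.]), 0.96), (array([327., 244.]), 0.51)] [(array([523., 252.]), 0.98), (array([332., 316.]), 0.25)]
    [ 0.5688 -0.4906 -0.0041]
cup [(array([313.
[... 526 characters left out ...]
-10 2 [ 0.5545 -0.0997  0.1365] [ 0.5635 -0.0994  0.1365]
15 277 [0.4341 0.1625 0.0904] [0.5013 0.1997 0.1269]
20 221 [0.4443 0.2    0.1174] [0.5021 0.2499 0.1304]
25 47 [0.4491 0.2501 0.1201] [0.505  0.2685 0.1284]
top 1005 [ 0.5323 -0.1974  0.1052] [ 0.6081 -0.0958  0.1456] [ 0.5716 -0.1473  0.1282]
-50 325 [ 0.5414 -0.5     0.09  ] [ 0.5896 -0.4639  0.1367]
-20 489 [ 0.5323 -0.1974  0.1052] [ 0.6012 -0.15    0.137 ]
-15 503 [ 0.5433 -0.1499  0.1246] [ 0.6081 -0.1001  0.1456]
-10 13 [ 0.5534 -0.0985  0.1354] [ 0.5723 -0.0958  0.1413]
15 390 [0.4344 0.1671 0.1061] [0.504  0.2    0.1309]
20 541 [0.4395 0.2    0.1111] [0.5039 0.2499 0.1333]
25 155 [0.45   0.2501 0.1201] [0.5063 0.2666 0.1327]
```

Run:
```python
from h import *
np.set_printoptions(precision=4,suppress=True)
s=capture("side");t=capture("top")
# tray rim yaw from height band
for c in(s,t):
    P=cloud(c).reshape(-1,3)
    for y0,n in((-.2,"full"),(.17,"part")):
        m=(abs(P[:,1]-y0)<.16)&(P[:,0]>.4)&(P[:,0]<.95)&(P[:,2]>.027)&(P[:,2]<.039)
        r=cv2.minAreaRect(P[m][:,:2].astype(np.float32)); print(n,m.sum(),r)
th=np.deg2rad(-12.6)
for n in("side","top"):
    Q=np.load(n+".npy"); 
    yaw=th; ex=np.array([np.cos(yaw),np.sin(yaw)]);ey=np.array([-np.sin(yaw),np.cos(yaw)])
    h=np.array([.5696,-.1732])
    u=(Q[:,:2]-h)@ex; v=(Q[:,:2]-h)@ey
    for a in np.arange(-.03,.09,.01):
        m=(v>=a)&(v<a+.01)
        if m.sum(): print(n,round(a,2),m.sum(),"u",u[m].min().round(4),u[m].max().round(4),"z",np.median(Q[m,2]).round(4),"vmax",v[m].max().round(4))
```

```text
full 1983 ((0.7009011507034302, -0.20467638969421387), (0.20638027787208557, 0.28825491666793823), 79.3853988647461)
part 1024 ((0.6035741567611694, 0.16769380867481232), (0.20919586718082428, 0.28880688548088074), 83.06363677978516)
full 1634 ((0.7089520692825317, -0.2049146443605423), (0.20213186740875244, 0.27130627632141113), 79.29655456542969)
part 1527 ((0.606183648109436, 0.1705152690410614), (0.20100361108779907, 0.28609606623649597), 83.70087432861328)
side -0.03 59 u -0.032 0.028 z 0.1105 vmax -0.0201
side -0.02 160 u -0.0363 0.0294 z 0.1114 vmax -0.0101
side -0.01 168 u -0.0375 0.0323 z 0.1202 vmax -0.0
side 0.0 111 u -0.0324 0.0265 z 0.1226 vmax 0.0099
side 0.01 111 u -0.0307 0.0248 z 0.126 vmax 0.02
side 0.02 93 u -0.0304 0.0238 z 0.1287 vmax 0.0298
side 0.03 93 u -0.0323 0.0242 z 0.1308 vmax 0.0399
side 0.04 95 u -0.0313 0.0229 z 0.1332 vmax 0.0498
side 0.05 88 u -0.0324 0.0233 z 0.1349 vmax 0.06
side 0.06 83 u -0.0329 0.0223 z 0.137 vmax 0.0699
side 0.07 13 u -0.022 0.0207 z 0.1365 vmax 0.075
top -0.03 6 u -0.0315 -0.0044 z 0.1102 vmax -0.0201
top -0.02 110 u -0.0337 0.0306 z 0.1125 vmax -0.0101
top -0.01 118 u -0.0366 0.0328 z 0.1237 vmax -0.0002
top 0.0 116 u -0.0345 0.0322 z 0.1231 vmax 0.0098
top 0.01 104 u -0.0319 0.0296 z 0.1254 vmax 0.02
top 0.02 99 u -0.0319 0.0244 z 0.1303 vmax 0.03
top 0.03 103 u -0.0319 0.0251 z 0.1321 vmax 0.04
top 0.04 101 u -0.0317 0.0246 z 0.1344 vmax 0.0499
top 0.05 103 u -0.0319 0.0244 z 0.1359 vmax 0.06
top 0.06 103 u -0.0324 0.0233 z 0.1379 vmax 0.07
top 0.07 42 u -0.0322 0.0233 z 0.1392 vmax 0.0742
```

```bash
python3 -m creep '[[0,0,0,15,0],[0,10,-40,25,-0.14],[0,30,-85,25,-0.28],[0,60,-130,25,-0.42],[0,90,-170,25,-0.56],[0,120,-210,25,-0.7],[0,150,-250,25,-0.84],[0,180,-290,25,-0.98]]'
```

```text
time_s: 2.15
tcp_pos: [0.3748, 0.3048, 0.267]
ee_rot: [[0.001, -0.965, -0.263], [0.001, -0.263, 0.965], [-1.0, -0.001, 0.001]]
wrist_force: [0.8, 0.8, 0.7]
gripper_width: 0.358
```

```bash
python3 -m creep '[[0,24,-40,0,-0.1],[0,48,-80,0,-0.2],[0,72,-120,0,-0.3],[0,96,-160,0,-0.4],[0,120,-200,0,-0.452],[0,144,-240,0,-0.452],[0,168,-280,0,-0.452],[0,192,-315,0,-0.452]]'
python3 -m creep '[[0,10,-10,0,0],[0,16,-22,0,0],[0,16,-22,0,0],[0,16,-22,0,0],[0,16,-22,0,0],[0,16,-22,0,0],[0,16,-22,0,0],[0,16,-22,0,0]]'
python3 - <<'E'
from h import *
np.set_printoptions(precision=4,suppress=True)
w=capture("wrist");t=capture("top");s=capture("side")
cv2.imwrite("pics/w1.png",w["image"]);cv2.imwrite("pics/s1.png",s["image"])
print(sense()["tcp_pos"],sense()["gripper_width"])
for n in ["flag_full_hinge","flag_full_edge","flag_full_ringface"]:
    for nm,c in(("w",w),("s",s),("t",t)):
        for a in mark_of(c,n)[:2]: print(n,nm,np.round(a["centre"],1),round(a["confidence"],2),at(c,a["centre"],.12),at(c,a["centre"],.136))
P=cloud(w).reshape(-1,3)
Q=P[(P[:,2]>.118)&(P[:,2]<.17)&(P[:,0]>.45)&(P[:,0]<.65)&(P[:,1]<-.05)]
h=np.array([.565,-.1765]);y=np.deg2rad(-10.7);ex=np.array([np.cos(y),np.sin(y)]);ey=np.array([-np.sin(y),np.cos(y)])
u=(Q[:,:2]-h)@ex;v=(Q[:,:2]-h)@ey
for a in np.arange(-.02,.1,.01):
    m=(v>=a)&(v<a+.01)
    if m.sum(): print(round(a,2),m.sum(),u[m].min().round(4),u[m].max().round(4),np.median(Q[m,2]).round(4),v[m].max().round(4))
E
```

```text
time_s: 2.95
tcp_pos: [0.5675, -0.0123, 0.2673]
ee_rot: [[0.002, -0.983, 0.186], [0.001, 0.186, 0.983], [-1.0, -0.001, 0.001]]
wrist_force: [0.9, 1.3, -0.6]
gripper_width: 0.004
time_s: 3.75
tcp_pos: [0.5833, -0.0338, 0.2675]
ee_rot: [[0.002, -0.983, 0.185], [0.001, 0.185, 0.983], [-1.0, -0.002, 0.001]]
wrist_force: [0.4, 1.4, -0.3]
gripper_width: 0.009
[ 0.5835 -0.0341  0.2674] 0.009291808807207718
flag_full_hinge w [306.3  21. ] 0.56 [ 0.5656 -0.1757  0.12  ] [ 0.5659 -0.1715  0.136 ]
flag_full_hinge s [321.8 269.3] 0.97 [ 0.5678 -0.1733  0.12  ] [ 0.5664 -0.1913  0.136 ]
flag_full_hinge s [277.4 164.8] 0.41 [0.4695 0.2754 0.12  ] [0.4702 0.2476 0.136 ]
flag_full_hinge t [387.4 239.8] 0.43 [ 0.5779 -0.1336  0.12  ] [ 0.5753 -0.1319  0.136 ]
flag_full_edge w [303.9 138.9] 0.94 [ 0.5821 -0.1003  0.12  ] [ 0.5815 -0.1003  0.136 ]
flag_full_edge w [203.6   3.1] 0.61 [ 0.6305 -0.2     0.12  ] [ 0.6272 -0.1945  0.136 ]
flag_full_edge s [324.8 244.1] 0.77 [ 0.58   -0.0872  0.12  ] [ 0.5783 -0.1071  0.136 ]
flag_full_edge t [373.7 240.8] 0.8 [ 0.5755 -0.1015  0.12  ] [ 0.5729 -0.1002  0.136 ]
flag_full_ringface w [306.   94.6] 0.96 [ 0.5749 -0.1294  0.12  ] [ 0.5747 -0.1278  0.136 ]
flag_full_ringface s [321.4 251.8] 0.74 [ 0.5705 -0.1144  0.12  ] [ 0.569  -0.1337  0.136 ]
flag_full_ringface t [389.6 242.6] 0.9 [ 0.5712 -0.1386  0.12  ] [ 0.5687 -0.1369  0.136 ]
-0.01 585 -0.0335 0.0359 0.1255 -0.0
0.0 1645 -0.0336 0.0363 0.125 0.01
0.01 1332 -0.0272 0.029 0.1262 0.02
0.02 1278 -0.0271 0.029 0.1298 0.03
0.03 1300 -0.0265 0.0292 0.1321 0.04
0.04 1336 -0.0265 0.029 0.1346 0.05
0.05 1295 -0.0265 0.0291 0.1367 0.06
0.06 1327 -0.0265 0.029 0.1386 0.0697
0.07 1185 -0.0266 0.0294 0.1394 0.0786
```

View pics/w1.png

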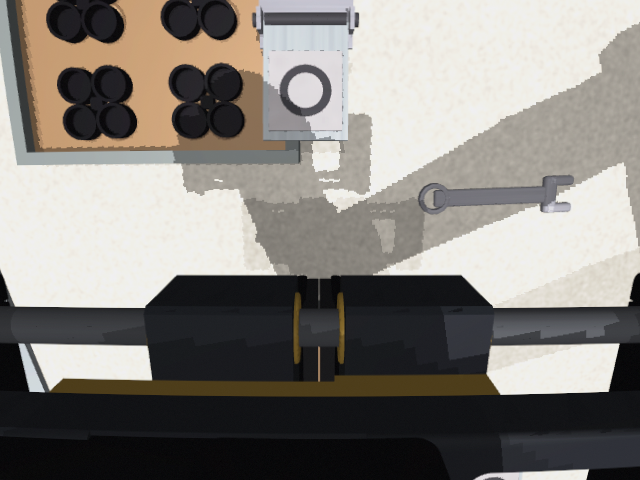

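View pics/s1.png

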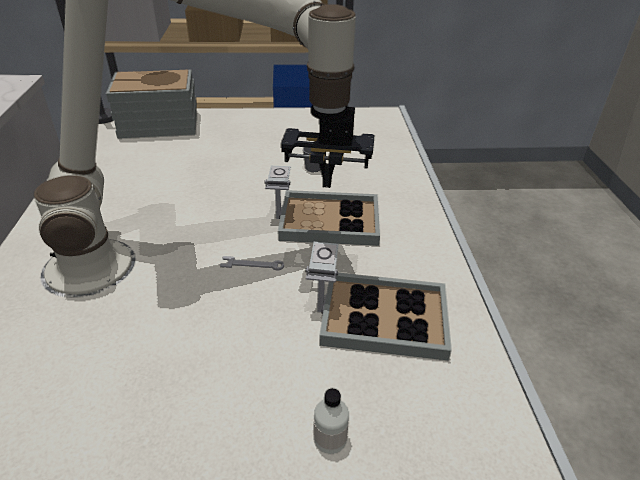

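The wrist view shows the flag's leaf with its free edge at about (306,139) and the hinge at (306,20). The shut fingers at (320,330) line up with it. Next I lower the fingers just outside the free edge.

```bash
python3 -m creep '[[0,2,-38,0,0],[0,2,-38,-40,0],[0,2,-38,-80,0],[0,2,-38,-120,0],[0,2,-38,-145,0],[0,2,-38,-153,0],[0,2,-38,-153,0],[0,2,-38,-153,0]]'
python3 - <<'E'
from h import *
s=capture("side");w=capture("wrist")
cv2.imwrite("pics/s2.png",cv2.resize(s["image"][150:330,220:460],None,fx=3,fy=3));cv2.imwrite("pics/w2.png",w["image"])
print(sense()["tcp_pos"],sense()["wrist_force"])
E
```

```text
time_s: 5.15
tcp_pos: [0.5868, -0.0723, 0.1158]
ee_rot: [[0.004, -0.983, 0.185], [0.0, 0.185, 0.983], [-1.0, -0.004, 0.001]]
wrist_force: [0.7, -0.7, -0.5]
gripper_width: 0.009
[ 0.586789   -0.07220331  0.11626424] [ 0.2811308   0.2129034  -0.49875985]
```

View pics/s2.png

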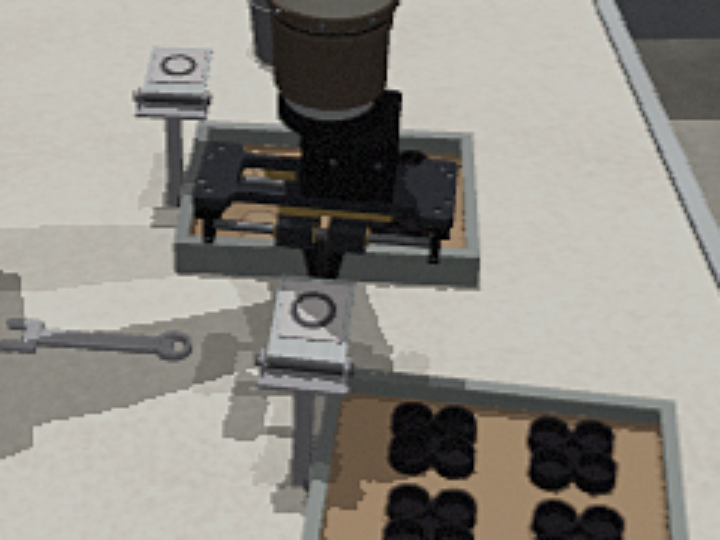

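View pics/w2.png

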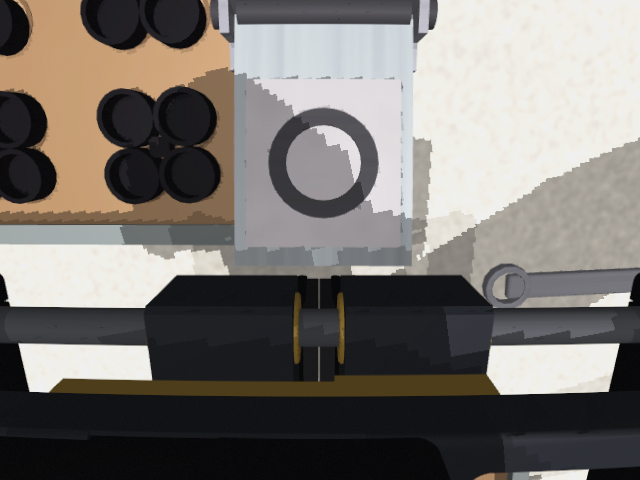

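```bash
python3 -m creep '[[0,-1,-6,0,0],[0,-2,-11,0,0],[0,-3,-14,0,0],[0,-3,-15,0,0],[0,-3,-16,0,0],[0,-3,-17,0,0],[0,-3,-17,0,0],[0,-3,-17,0,0]]'
python3 - <<'E'
from h import *
w=capture("wrist");cv2.imwrite("pics/w3.png",w["image"])
print(sense()["tcp_pos"],sense()["wrist_force"])
E
```

```text
time_s: 6.05
tcp_pos: [0.5838, -0.0892, 0.1162]
ee_rot: [[0.005, -0.983, 0.185], [0.001, 0.185, 0.983], [-1.0, -0.005, 0.002]]
wrist_force: [0.4, -0.1, -0.7]
gripper_width: 0.004
[ 0.58381907 -0.08911313  0.11617883] [ 0.1050929  -0.19263888 -0.47290272]
```

View pics/w3.png

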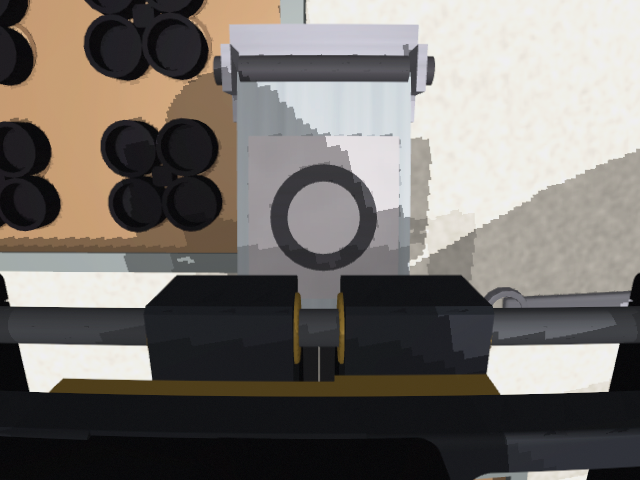

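```bash
python3 -m creep '[[0,0,-1,0,0],[0,0,-2,0,0],[0,-1,-3,0,0],[0,-1,-4,1,0],[0,-1,-4,3,0],[0,-1,-5,5,0],[0,-1,-5,7,0],[0,-1,-5,8,0]]'
python3 - <<'E'
from h import *
s=capture("side");t=capture("wrist")
cv2.imwrite("pics/w4.png",t["image"]);cv2.imwrite("pics/s4.png",cv2.resize(s["image"][150:330,220:460],None,fx=3,fy=3))
print(sense()["tcp_pos"],sense()["wrist_force"])
E
```

```text
time_s: 6.9
tcp_pos: [0.5835, -0.0919, 0.1246]
ee_rot: [[0.007, -0.983, 0.184], [0.003, 0.185, 0.983], [-1.0, -0.006, 0.005]]
wrist_force: [0.5, 8.2, 1.7]
gripper_width: 0.004
[ 0.58348917 -0.09198271  0.12465202] [-0.6978734   8.36302241  3.55396704]
```

View pics/s4.png

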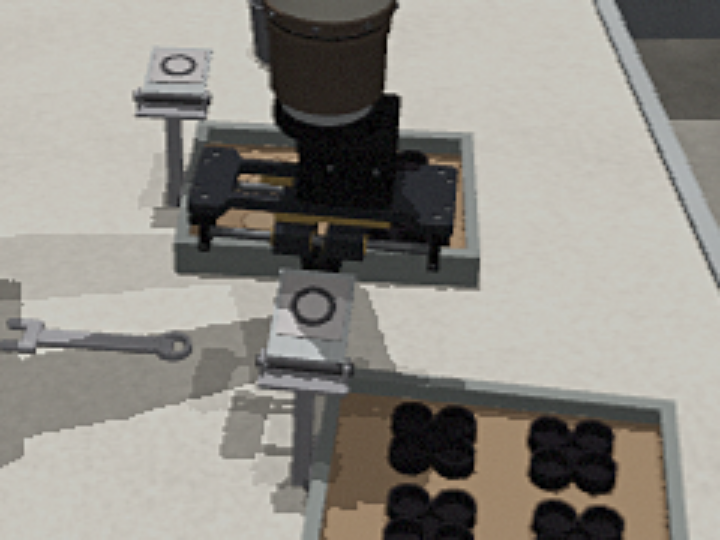

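```bash
python3 -m creep '[[0,0,-3,4,0],[0,-1,-4,8,0],[0,-1,-5,12,0],[0,-1,-6,16,0],[0,-2,-8,20,0],[0,-2,-10,24,0],[0,-2,-12,28,0],[0,-3,-14,30,0]]'
python3 - <<'E'
from h import *
s=capture("side");t=capture("wrist")
cv2.imwrite("pics/w5.png",t["image"]);cv2.imwrite("pics/s5.png",cv2.resize(s["image"][150:330,220:460],None,fx=3,fy=3))
print(sense()["tcp_pos"],sense()["wrist_force"])
E
```

```text
time_s: 7.8
tcp_pos: [0.5808, -0.1064, 0.1552]
ee_rot: [[0.008, -0.983, 0.185], [0.003, 0.185, 0.983], [-1.0, -0.008, 0.005]]
wrist_force: [0.8, 1.9, -0.1]
gripper_width: 0.004
[ 0.58082159 -0.1063941   0.15529531] [0.23398672 0.74898591 0.08737025]
```

View pics/s5.png

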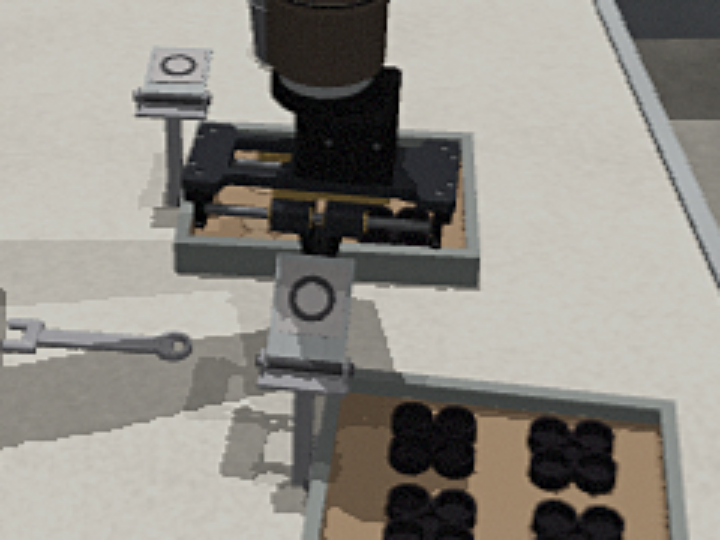

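View pics/w5.png

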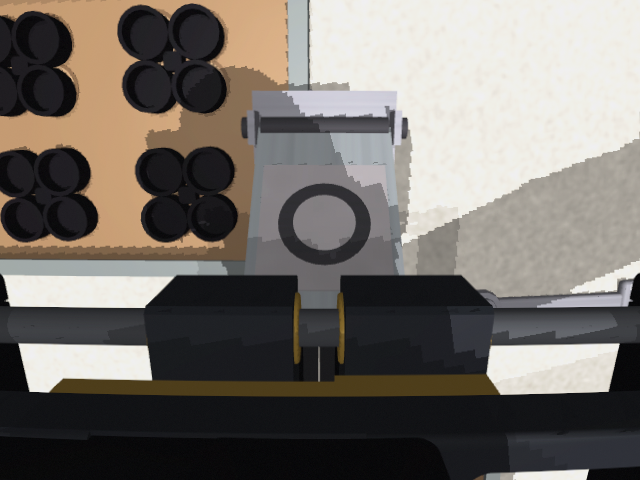

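```bash
python3 -m creep '[[0,-1,-5,6,0],[0,-2,-9,10,0],[0,-3,-13,14,0],[0,-3,-18,18,0],[0,-4,-23,21,0],[0,-5,-29,24,0],[0,-6,-34,27,0],[0,-7,-38,28,0]]'
python3 - <<'E'
from h import *
s=capture("side");t=capture("wrist")
cv2.imwrite("pics/w6.png",t["image"]);cv2.imwrite("pics/s6.png",cv2.resize(s["image"][150:330,220:460],None,fx=3,fy=3))
print(sense()["tcp_pos"],sense()["wrist_force"])
E
```

```text
time_s: 8.7
tcp_pos: [0.5739, -0.145, 0.1837]
ee_rot: [[0.009, -0.983, 0.185], [0.003, 0.185, 0.983], [-1.0, -0.009, 0.005]]
wrist_force: [0.8, 0.8, 1.0]
gripper_width: 0.006
[ 0.57394746 -0.14512503  0.18370707] [-0.74050015 -0.38335105 -0.5234608 ]
```

View pics/s6.png

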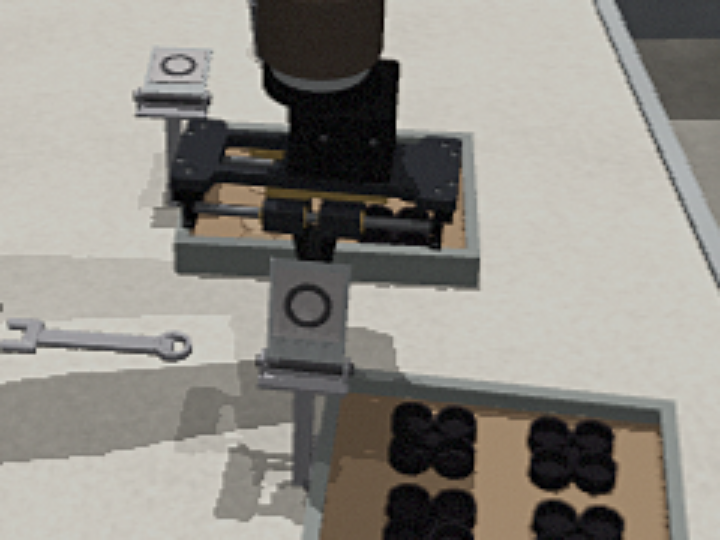

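View pics/w6.png

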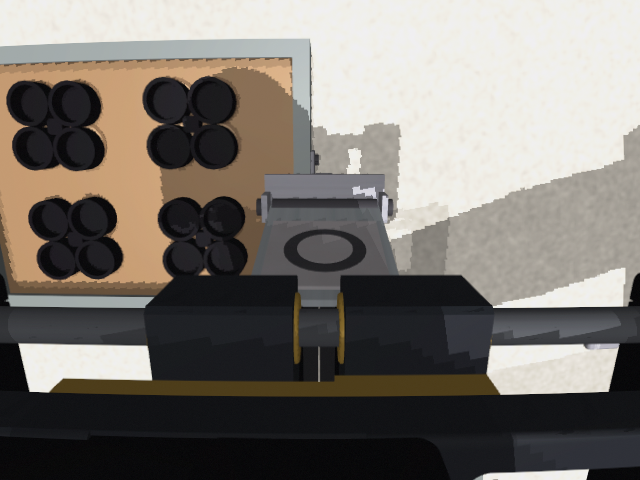

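```bash
python3 -m creep '[[0,-2,-9,2,0],[0,-3,-18,3,0],[0,-5,-26,4,0],[0,-6,-33,5,0],[0,-8,-41,5,0],[0,-9,-47,4,0],[0,-10,-53,2,0],[0,-11,-58,-1,0]]'
python3 - <<'E'
from h import *
s=capture("side");t=capture("wrist")
cv2.imwrite("pics/w7.png",t["image"]);cv2.imwrite("pics/s7.png",cv2.resize(s["image"][150:330,220:460],None,fx=3,fy=3))
print(sense()["tcp_pos"],sense()["wrist_force"])
E
```

```text
time_s: 9.6
tcp_pos: [0.5629, -0.2037, 0.1827]
ee_rot: [[0.01, -0.983, 0.185], [0.002, 0.185, 0.983], [-1.0, -0.009, 0.004]]
wrist_force: [0.1, 0.3, 0.7]
gripper_width: 0.003
[ 0.5626367  -0.20394691  0.18226892] [ 0.71795869 -0.32917016  0.82376528]
```

View pics/s7.png

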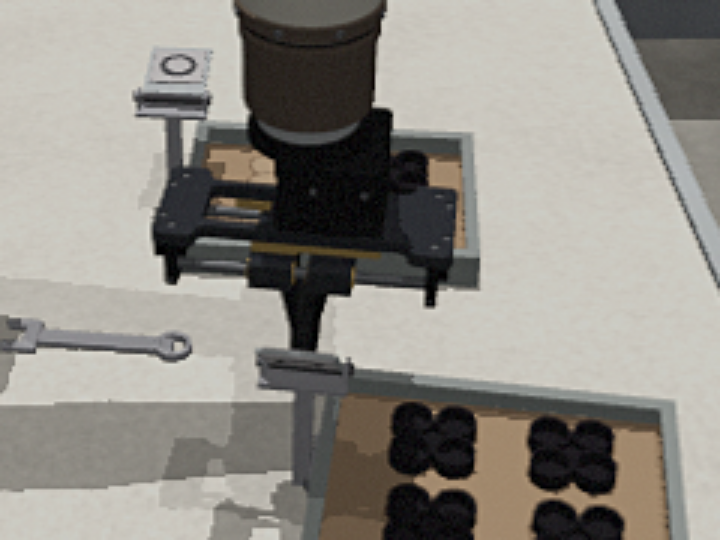

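View pics/w7.png

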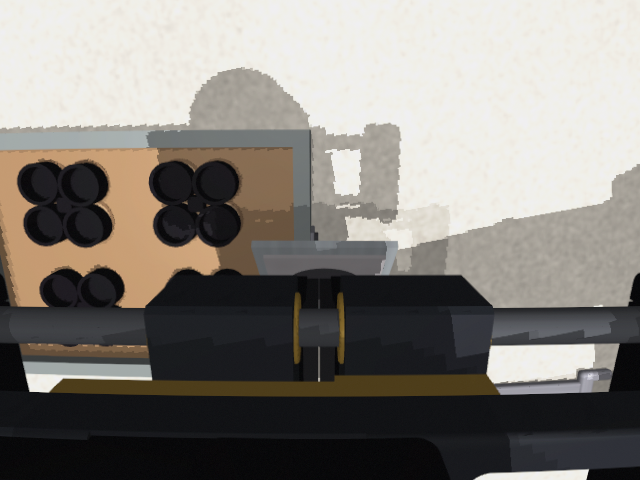

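```bash
python3 -m creep '[[0,-1,-4,-6,0],[0,-1,-8,-12,0],[0,-2,-11,-18,0],[0,-3,-14,-25,0],[0,-3,-17,-31,0],[0,-3,-18,-36,0],[0,-4,-19,-40,0],[0,-4,-19,-41,0]]'
python3 - <<'E'
from h import *
s=capture("side");t=capture("wrist")
cv2.imwrite("pics/w8.png",t["image"]);cv2.imwrite("pics/s8.png",cv2.resize(s["image"][150:330,220:460],None,fx=3,fy=3))
print(sense()["tcp_pos"],sense()["wrist_force"])
E
```

```text
time_s: 10.5
tcp_pos: [0.5589, -0.2227, 0.1423]
ee_rot: [[0.009, -0.983, 0.185], [0.002, 0.185, 0.983], [-1.0, -0.008, 0.004]]
wrist_force: [-2.4, 3.5, 9.6]
gripper_width: 0.001
[ 0.55883839 -0.22268082  0.14238262] [-0.70115104  1.62737811  5.13076492]
```

View pics/s8.png

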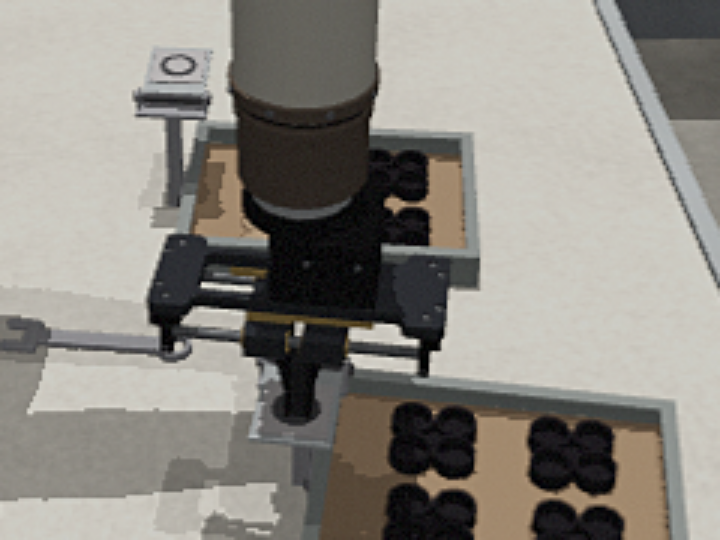

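View pics/w8.png

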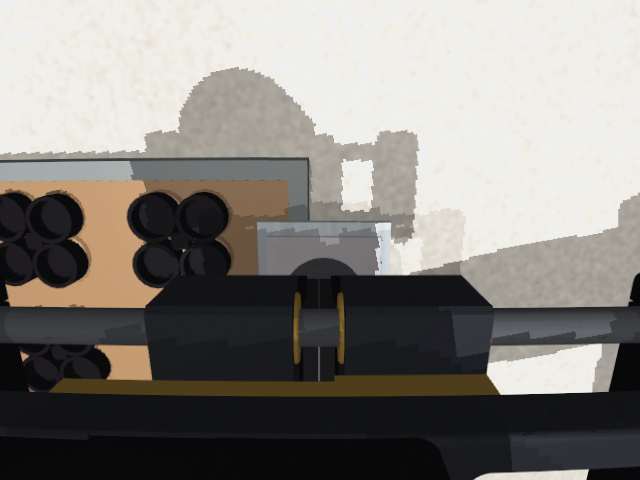

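```bash
python3 -m creep '[[0,0,0,2,0],[0,-1,-6,2,0],[0,-2,-12,1,0],[0,-2,-12,-1,0],[0,-2,-12,-3,0],[0,-2,-12,-4,0],[0,-2,-12,-4,0],[0,-2,-12,-4,0]]'
python3 -m creep '[[0,0,0,6,0],[0,0,0,25,0],[0,0,0,55,0],[0,3,15,80,0],[0,9,50,80,0],[0,18,95,80,0],[0,26,140,80,0],[0,30,160,80,0]]'
python3 - <<'E'
from h import *
np.set_printoptions(precision=4,suppress=True)
s=capture("side");t=capture("wrist");o=capture("top")
cv2.imwrite("pics/w9.png",t["image"]);cv2.imwrite("pics/s9.png",s["image"])
print(sense()["tcp_pos"],sense()["wrist_force"])
h=np.array([.565,-.1765]);y=np.deg2rad(-10.7);ex=np.array([np.cos(y),np.sin(y)]);ey=np.array([-np.sin(y),np.cos(y)])
for c in(t,s,o):
    P=cloud(c).reshape(-1,3);u=(P[:,:2]-h)@ex;v=(P[:,:2]-h)@ey
    m=(abs(u)<.022)&(v<-.026)&(v>-.07)&(P[:,2]>.09)&(P[:,2]<.17)
    if m.sum()>10:
        k=np.polyfit(v[m],P[m,2],1);print(m.sum(),"slope",k[0],"z at pin",k[1])
for c in (s,t):
    for n in("flag_full_discface","flag_full_edge","flag_part_edge"): print(n,[(a["centre"],a["confidence"]) for a in mark_of(c,n)[:1]])
E
```

```text
time_s: 11.4
tcp_pos: [0.5566, -0.236, 0.142]
ee_rot: [[0.01, -0.983, 0.184], [-0.001, 0.184, 0.983], [-1.0, -0.01, 0.001]]
wrist_force: [-5.7, 0.9, 16.8]
gripper_width: 0.003
time_s: 12.2
tcp_pos: [0.5869, -0.0732, 0.2216]
ee_rot: [[0.01, -0.983, 0.182], [-0.0, 0.182, 0.983], [-1.0, -0.01, 0.002]]
wrist_force: [-0.5, 0.7, 1.3]
gripper_width: 0.005
[ 0.5867 -0.075   0.2214] [ 0.3737 -0.0357  0.1123]
1192 slope -0.0019345641423911364 z at pin 0.12452058216346844
321 slope 0.0014840024269335722 z at pin 0.12228627248475044
352 slope 0.00043948767651186597 z at pin 0.1235683574267593
flag_full_discface [([316.1, 284.2], 0.72)]
flag_full_edge [([314.3, 298.8], 0.81)]
flag_part_edge [([309.9, 166.7], 0.58)]
flag_full_discface []
flag_full_edge []
flag_part_edge []
```

View pics/s9.png

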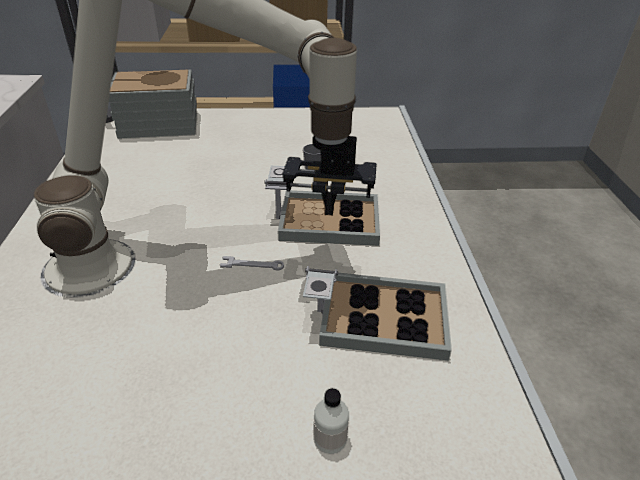

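View pics/w9.png

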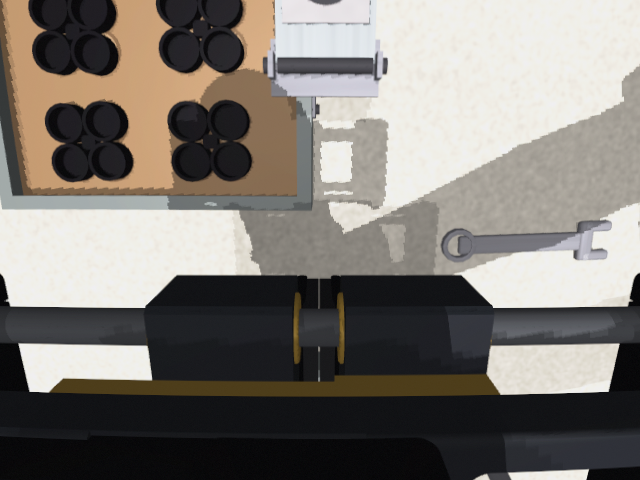

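The side view shows the disc face up at (317,286), and the fitted leaf slope is within 0.002 rad of level. The wrench, bottle and castings look unmoved, and the robot is clear. I'm handing in.

Run:
```python
from h import *
print(finish_job(), sense()["time_s"])
```

```text
the job is handed in; nothing more can be done
the job is handed in; nothing more can be done
```

The full tray's flag is flipped and lies flat on the other side with the disc face up. The job is handed in; no verdict was reported.

I worked with the jaws shut the whole time. The fingertip pressed on the leaf's free edge and lifted it to upright. It then pushed the leaf over and pressed the disc face down onto the stop, with about 17 N at the wrist.

Last checks:
- **Flag level:** the leaf's slope, fitted from the depth of all three cameras, was within 0.002 rad of level.
- **Disc face:** the network found it at 0.72 confidence in the side view. It returned nothing for it in the wrist view, where the flag was mostly out of frame.
- **Other flag:** its last network fix, at (310,167) and 0.58 confidence, landed on the cup behind the gripper, so I discarded it. I never worked within about 0.2 m of that flag and it looked unchanged in the pictures, but I did not measure it again at the end.
- **Loose things:** the wrench, bottle and the full tray's castings looked unmoved in the last pictures, judged by eye only. The gripper partly hid the cup and the other tray there.
- **Robot:** it was clear of everything, with about 0.4 N at the wrist. The last move ended at 12.2 s of the 42 s allowed.

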